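# Weigh out tall post insulators from a light leaning stand

## Task

Make up a set on the spring scale: draw the tall post insulators one at a time out of the light stand, each straight along its leaning socket so that the stand is neither tipped nor dragged along, and set each gently upright on the pan before you fetch the next, until the scale's pointer has sunk to the long mark. Leave the short insulator in the stand and the stand upright, exactly where it stands.

Things in the scene. Friction and masses are not known exactly. Their poses are not given: they have to be found in the camera images.
- tall_a: Tall post insulator of cast red-brown resin: round cylinder 38 mm in diameter, 120 mm long, about 180 g, shallow grooves round its lower half, brass insert in the top. Origin at the centre of its foot, z along its length to its top. About 62 mm of it stands out of its socket. Grip it across its diameter.
- tall_b: Tall post insulator of cast red-brown resin: round cylinder 38 mm in diameter, 120 mm long, about 180 g, shallow grooves round its lower half, brass insert in the top. Origin at the centre of its foot, z along its length to its top. About 70 mm of it stands out of its socket. Grip it across its diameter. Same as tall_a; both are wanted on the pan.
- short: Short post insulator of cast red-brown resin: round cylinder 38 mm in diameter, 75 mm long, about 110 g, shallow grooves round its lower half, brass insert in the top. Origin at the centre of its foot, z along its length to its top. About 17 mm of it stands out of its socket. Grip it across its diameter. It stays in the stand.
- stand: Light loose sheet-metal stand (about 220 g, less than the insulators in it), level base 120 x 226 x 4 mm, 91 mm high over all. Origin at the centre of its underside, x away from the robot at yaw 0, z up. Three round sockets 41 mm wide (3 mm looser than the insulators) in a row at y = -80, 0, +80 mm; which insulator is in which varies.
- socket_mid (a point): Point on the stand where the foot of the insulator in the middle socket rests: x = 30, y = 0, z = 25 mm in the stand's frame, same axes as the stand. All sockets lean 0.40 rad from vertical, tops towards the stand's -x (the robot): axis (-0.389, 0, 0.921) in the stand's frame. Each is a floor and two guide plates; an insulator is free once drawn 58 mm along the axis.
- pan_top (a point): Centre of the upper face of the scale's steel pan, 130 mm (its x) by 220 mm (its y), rim 5.5 mm high; 75 mm above the worktop when empty; it sinks with the pan. x points away from the robot at yaw 0, to the graduated plate (142 mm high, 64 mm wide, face 83 mm from the pan's centre). Two insulators fit side by side at y = -50 and +50 mm.
- pan (a joint): How far the sprung pan has sunk, in m: 0 empty, grows downward, free travel 0.040. Spring about 147 N/m, damped: one tall insulator sinks it about 0.012, two about 0.024 (the mark), the short one about 0.0075.
- mark (a point): The long black line on the white graduated plate of the scale, 95 mm above the worktop; fixed. The short ticks are 4 mm apart.
- pointer (a point): The dark cross-bar pointer on the pan, in front of the graduated plate; it sinks with the pan, from 24 mm above the mark when empty.

How it is judged (in metres and radians):
On the way, in this order (a step that is already met when the one before it is completed fails the run):
1. one tall insulator stands upright on the pan, let go, while the other is still in its socket ((((x of tall_a in the frame of pan_top between -0.062 and 0.062 m and y of tall_a in the frame of pan_top between -0.107 and 0.107 m and z of tall_a in the frame of pan_top between -0.004 and 0.004 m and angle between tall_a's own z axis and vertical below 0.1 rad) and (x of tall_b in the frame of stand between 0.018 and 0.042 m and y of tall_b in the frame of stand between -0.095 and 0.095 m and z of tall_b in the frame of stand between 0.018 and 0.033 m) and velocity of joint pan between -0.02 and 0.02 m/s and value of joint pan between 0.0095 and 0.0145 m) or ((x of tall_b in the frame of pan_top between -0.062 and 0.062 m and y of tall_b in the frame of pan_top between -0.107 and 0.107 m and z of tall_b in the frame of pan_top between -0.004 and 0.004 m and angle between tall_b's own z axis and vertical below 0.1 rad) and (x of tall_a in the frame of stand between 0.018 and 0.042 m and y of tall_a in the frame of stand between -0.095 and 0.095 m and z of tall_a in the frame of stand between 0.018 and 0.033 m) and velocity of joint pan between -0.02 and 0.02 m/s and value of joint pan between 0.0095 and 0.0145 m))), for 0.2 s.
2. both tall insulators stand upright on the pan and the pointer is at the mark (x of tall_a in the frame of pan_top between -0.062 and 0.062 m and y of tall_a in the frame of pan_top between -0.107 and 0.107 m and z of tall_a in the frame of pan_top between -0.004 and 0.004 m and angle between each of tall_a, tall_b's own z axis and vertical below 0.1 rad and x of tall_b in the frame of pan_top between -0.062 and 0.062 m and y of tall_b in the frame of pan_top between -0.107 and 0.107 m and z of tall_b in the frame of pan_top between -0.004 and 0.004 m and velocity of joint pan between -0.02 and 0.02 m/s and value of joint pan between 0.021 and 0.027 m), for 0.2 s.
At the end, for the whole second after the job is handed in: Both tall insulators stand upright (within 0.1 rad) and at rest on the pan, the pan's sink is 21 to 27 mm (pointer within 3 mm of the mark), the short insulator is still down in its socket, and the stand is upright (within 0.05 rad) and within 12 mm of where it stood (all of step 2 and x of short in the frame of stand between 0.018 and 0.042 m and y of short in the frame of stand between -0.095 and 0.095 m and z of short in the frame of stand between 0.018 and 0.033 m and linear speed of each of tall_a, tall_b below 0.03 m/s and angle between stand's own z axis and vertical below 0.05 rad and distance of stand from where it was at the start of the episode below 0.012 m); the robot touches nothing.
It fails at once if the stand is tipped (more than 0.10 rad) (angle between stand's own z axis and vertical above 0.1 rad).
It fails at once if the stand is dragged or carried more than 12 mm (distance of stand from where it was at the start of the episode above 0.012 m).
It fails at once if the pan is driven down nearly to its stop (sink over 37 mm): something was dropped or pressed on it (value of joint pan above 0.037 m).
It also fails if it takes over 64 s, if anything falls off the work surface, if the arm or the gripper's body presses on something with over 40 N, if the wrist force passes 120 N, or if a joint passes its speed limit or range.

## Robot

A 6-joint arm with a two-finger parallel gripper is mounted at the origin on a cart in front of the work surface, level with it; the furniture and walls round the work are solid. World frame = base frame: x ahead of the robot, y to its left, z up, the work surface at z = 0. Lengths are in m, angles in degrees, forces in N, time in s.
With the tool pointing down it reaches from about 0.425 to 0.925 m from the base axis. Payload 12.5 kg.
Tool frame: the origin (TCP) lies midway between the tips of the shut fingers; the grasp point (between the pads) lies 19 mm behind it; z points along the fingers, y is the line along which they close (so a half turn about z gives the same grasp; the last joint's range is limited). The gripper opens to 85 mm and grips with 20 to 120 N. Pads are 22 mm wide; open, the fingers measure 114 mm over their backs; the gripper's body (76 mm by 85 mm) begins 54 mm behind the grasp point. The pads swing forward as they close: fully open they stand 13 mm farther back than shut.
Start: joints at [66.085, 28.126, 89.318, -0, 62.55, -6.05], TCP at [0.192, 0.595, 0.231] pointing down, gripper open.
Joint ranges: [-177.58, 177.58], [-47.91, 125.51], [2.72, 160], [-65.01, 245.01], [3.68, 167.84], [-153.87, 153.87]. Speed limits (degrees/s): [127.2, 127.2, 159.86, 180, 180, 180].

## Interface

Orientations are given as a 3x3 rotation matrix whose columns are the frame's x, y, z axes.
In Python, from plant import env gives the robot as it stands.
- The arm moves only by the shell command python3 shift.py FILE [OPENING], which reads ROWS from the file FILE. ROWS is a JSON list of rows, 1 to 12 of them, each an object with the fields pos (a list: dx, dy, dz in m), yaw (a turn about the tool's z in degrees); a field left out counts as zero; each row is the pose to reach, as a shift and turn from the pose commanded when the command began, along the tool's axes at that moment; what a row does not reach only later rows make up. A row lasts 1/12 s, in which the tool goes at most 0.0417 m and 7.16 degrees, less where a joint would pass 70% of its speed; a pose out of reach is approached as far as the arm can. OPENING is the opening from 0.0 (shut) to 1.0 (fully open), set as the command begins (- or left out keeps the last). The fingers move at their own pace and stop on an object; the grip force is fixed at half the most. Time passes only in rows, so rows that do not move let the fingers close. It prints the time, the measured TCP pose, the force, the opening and the grip force at its end. Input that does not fit is refused with a message, and nothing moves.
- env.state(): the state, without advancing time (a new reading comes with each control period).
- env.grab_frame(name): name is "side" or "top"; returns the picture (480x640x3 uint8, red, green, blue); there is no depth.
- env.camera_model(name): a dict with "fx", "fy", "cx", "cy" (pixels), "k1" (the pictures are not rectified: a ray, as slopes to the right and down, at radius r is drawn at 1 + k1 r^2 times it, then the intrinsics apply), "R" (3x3) and "t" (3): a world point X has camera coordinates R X + t. Camera axes: x right, y down, z forward; pixel columns grow to the right and rows downward; lengths in m; the calibration is good to about 2 mm. A picture is of the moment at which its call begins. camera_model takes no time and is no camera call.
- env.sign_off(): hands the job in; it is judged then, once.
The state is a dict: "time_s": time; "qpos": joint angles; "joint_velocities": joint speeds; "joint_efforts": joint torques, N m; "eef_pos": TCP position; "orientation": TCP orientation; "ft_force": force on the tool from outside, world axes, zero at the start; "ft_torque": the same for the moment, N m; "finger_gap": opening from 0.0 (shut) to 1.0 (fully open); "grasp_force": force on a finger pad.
Only numpy, scipy, OpenCV 4.12 (cv2) and the standard library are available. Lean on these libraries where they do the work, as an engineer would, in place of code of your own. Each camera call takes 0.05 s, during which the arm holds its last target. There are 200 camera calls.

## Working session

There is one attempt and no reset: what is moved stays moved. The work goes in short steps, Python scripts to look and compute and a shell command to move; the robot and the scene stay as the last step left them, time stands still between calls to the robot, and variables do not carry over. Pictures are saved under pics/ and viewed, at most 10 in all, crops included, and the job is handed in when it is done.

```bash
ls; mkdir -p pics; python3 - <<'E'
from plant import env
import cv2
for n in("side","top"):
    f=env.grab_frame(n); cv2.imwrite(f"pics/{n}0.png",f[:,:,::-1]); print(n,env.camera_model(n))
s=env.state();print(s)
E
```

```text
pics
plant.py
shift.py
side {'fx': 513.0784242479644, 'fy': 513.0784242479644, 'cx': 316.9809021539007, 'cy': 238.9320189427645, 'k1': -0.06856216629088925, 'R': array([[ 0.95267972, -0.30343741,  0.01808572],
       [-0.12606932, -0.44854831, -0.88482255],
       [ 0.27660058,  0.84067244, -0.46557703]]), 't': array([-0.49872662,  0.18779054,  0.67843275])}
top {'fx': 536.314401356588, 'fy': 536.314401356588, 'cx': 319.46018514481665, 'cy': 238.6895224126528, 'k1': -0.13690496841973795, 'R': array([[ 0.00428531, -0.99998822, -0.00227826],
       [-0.98804372, -0.00388298, -0.15412503],
       [ 0.15411436,  0.00291149, -0.98804873]]), 't': array([0.09165105, 0.55663948, 0.87328193])}
{'time_s': 0.1, 'qpos': array([ 6.60865570e+01,  2.81611637e+01,  8.93447681e+01,  8.04379632e-04,
        6.25498618e+01, -6.04964680e+00]), 'joint_velocities': array([-0.01917762,  0.02767335, -0.11220717,  0.06172054, -0.04554182,
       -0.02717561]), 'joint_efforts': array([ 3.34979486e-03, -6.19445443e+01, -2.62027377e+01, -7.62817172e-05,
        2.90115851e-03, -4.29002216e-05]), 'eef_pos': array([0.19161398, 0.59470873, 0.23079229]), 'orientation': array([[-9.51786414e-01,  3.06761237e-01, -4.06117526e-04],
       [ 3.06761484e-01,  9.51786010e-01, -8.85141507e-04],
       [ 1.15009876e-04, -9.67046876e-04, -9.99999526e-01]]), 'ft_force': array([0.23870434, 0.54312037, 0.09157871]), 'ft_torque': array([-0.02644124, -0.01132772,  0.08245728]), 'grasp_force': 0.0, 'finger_gap': 0.9952064102512634}
```

View pics/side0.png

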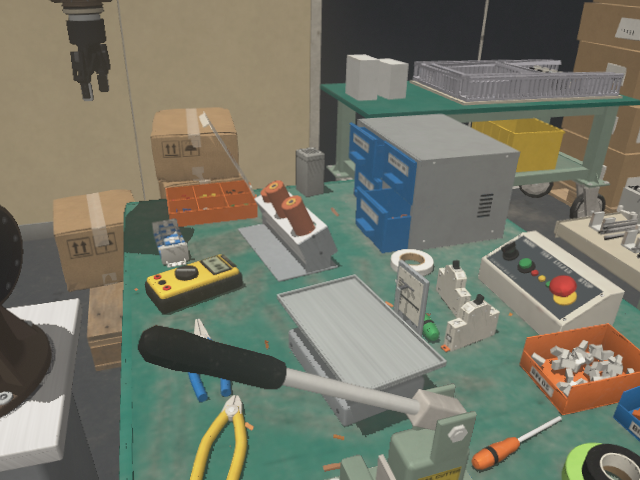

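View pics/top0.png

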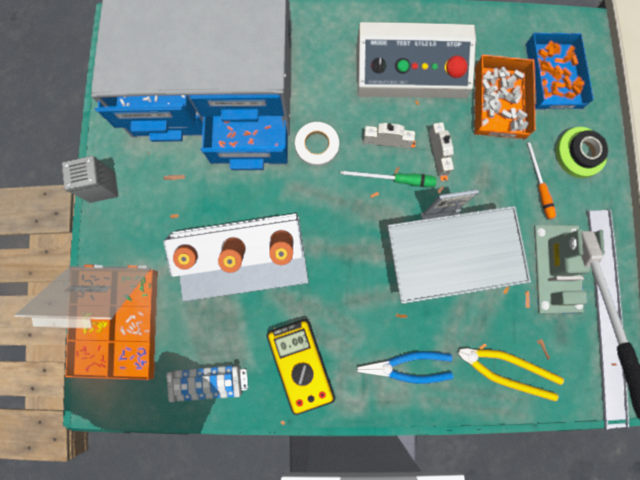

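The side view shows the stand around (290,225) with two tall insulators at about (275,190) and (293,208), and the scale pan around (360,330). In the top view the insulators are at (185,257), (231,260) and (281,253), and the pan is centred near (458,254). I'll enlarge these areas.

```bash
python3 - <<'E'
import cv2,numpy as np
a=cv2.imread("pics/side0.png")[160:285,230:350]; b=cv2.imread("pics/top0.png")[200:310,150:320]
a=cv2.resize(a,None,fx=4.8,fy=4.8,interpolation=3); cv2.imwrite("pics/cs.png",a)
b=cv2.resize(b,None,fx=4.7,fy=4.7,interpolation=3); cv2.imwrite("pics/ct.png",b)
E
```

```text
(no output)
```

View pics/cs.png

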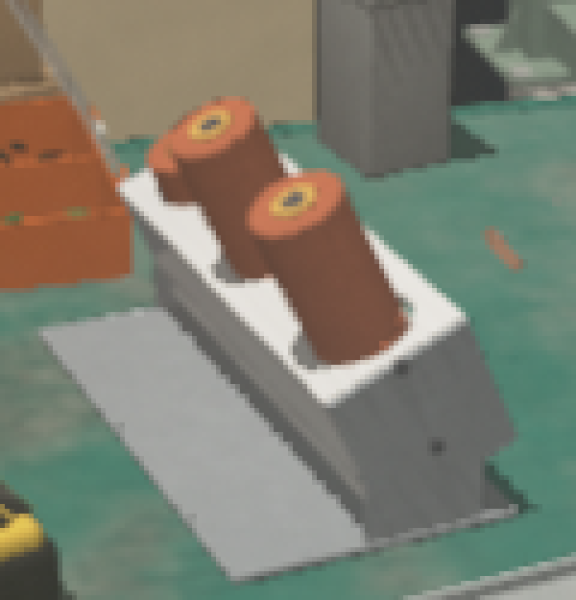

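View pics/ct.png

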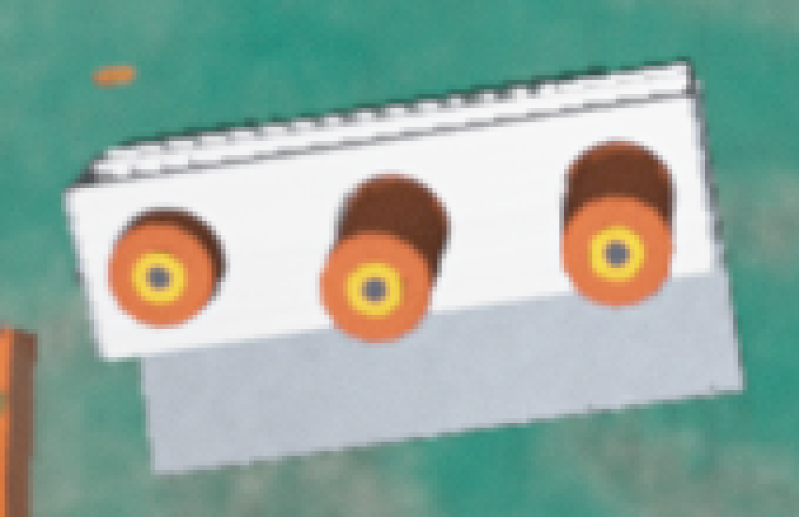

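The crops show the short insulator at the far +y end (left in the top view), with the tall ones in the middle and −y sockets. Top-face centres in the top crop are (158,277), (374,289) and (616,253); in the side crop the tall ones are at (210,125) and (294,201). The stand's yaw comes from the base corners. I'll triangulate them.

```bash
cat > h.py <<'E'
import numpy as np, cv2
from plant import env
def ray(n,px):
    m=env.camera_model(n); K=np.array([[m['fx'],0,m['cx']],[0,m['fy'],m['cy']],[0,0,1]])
    u=cv2.undistortPoints(np.array([[px]],float),K,np.array([m['k1'],0,0,0.]))[0,0]
    R,t=np.array(m['R']),np.array(m['t']); d=R.T@np.r_[u,1]; return -R.T@t, d/np.linalg.norm(d)
def tri(s,t):
    A=[];b=[]
    for c,d in (ray('side',s),ray('top',t)):
        P=np.eye(3)-np.outer(d,d); A.append(P); b.append(P@c)
    A=np.vstack(A); b=np.hstack(b); x=np.linalg.lstsq(A,b,rcond=None)[0]
    return x, np.linalg.norm(A@x-b)
def onz(n,px,z):
    c,d=ray(n,px); return c+d*(z-c[2])/d[2]
cs=lambda x,y:((x+.5)/4.8+229.5,(y+.5)/4.8+159.5)
ct=lambda x,y:((x+.5)/4.7+149.5,(y+.5)/4.7+199.5)
E
python3 - <<'E'
from h import *
np.set_printoptions(precision=4,suppress=True)
print('mid',tri(cs(210,125),ct(374,289)));print('right',tri(cs(294,201),ct(616,253)))
print('frontL',tri(cs(40,330),ct(152,472)));print('frontR',tri(cs(238,578),ct(742,390)))
a=tri(cs(40,330),ct(152,472))[0];b=tri(cs(238,578),ct(742,390))[0]
print(np.linalg.norm(a-b),np.degrees(np.arctan2(b[0]-a[0],-(b[1]-a[1]))))
a,b=onz('top',ct(152,472),.004),onz('top',ct(742,390),.004)
print(a,b,np.linalg.norm(a-b),np.degrees(np.arctan2((b-a)[0],-(b-a)[1])))
print('short',onz('top',ct(158,277),.025+.921*.075))
# edges of the top plate
a,b=onz('top',ct(105,358),.072),onz('top',ct(716,272),.072);print(np.degrees(np.arctan2((b-a)[0],-(b-a)[1])))
S=[(278,294),(360,276),(443,362),(352,404)];T=[(388,224),(402,302),(528,283),(517,207)]
for s in S: print('pan side',onz('side',s,.0805))
for t in T: print('pan top',onz('top',t,.0805))
i=cv2.imread('pics/side0.png')[240:440,260:460];j=cv2.imread('pics/top0.png')[180:320,370:545]
cv2.imwrite('pics/pan.png',np.hstack([cv2.resize(i,(400,400),interpolation=3),cv2.resize(j[:,:],(400,320),interpolation=3)[:400].copy() if 0 else cv2.copyMakeBorder(cv2.resize(j,(400,320),interpolation=3),0,80,0,0,0)]))
E
```

```text
mid (array([0.5082, 0.2318, 0.134 ]), np.float64(0.0020840404116909913))
right (array([0.5205, 0.1527, 0.1338]), np.float64(0.0021365257358576775))
frontL (array([0.4532, 0.3376, 0.0018]), np.float64(0.0023908391126245612))
frontR (array([0.4868, 0.1144, 0.0023]), np.float64(0.003815882004223083))
0.22573588932006405 8.563919545966293
[0.4514 0.3373 0.004 ] [0.484  0.1148 0.004 ] 0.2248006127209131 8.336592780699789
short [0.5149 0.3143 0.0941]
8.376969367841228
pan side [ 0.4504 -0.0417  0.0805]
pan side [ 0.5813 -0.0288  0.0805]
pan side [ 0.6043 -0.2379  0.0805]
pan side [ 0.4758 -0.2688  0.0805]
pan top [ 0.5754 -0.0191  0.0805]
pan top [ 0.4474 -0.0401  0.0805]
pan top [ 0.4777 -0.2513  0.0805]
pan top [ 0.6058 -0.239   0.0805]
```

View pics/pan.png

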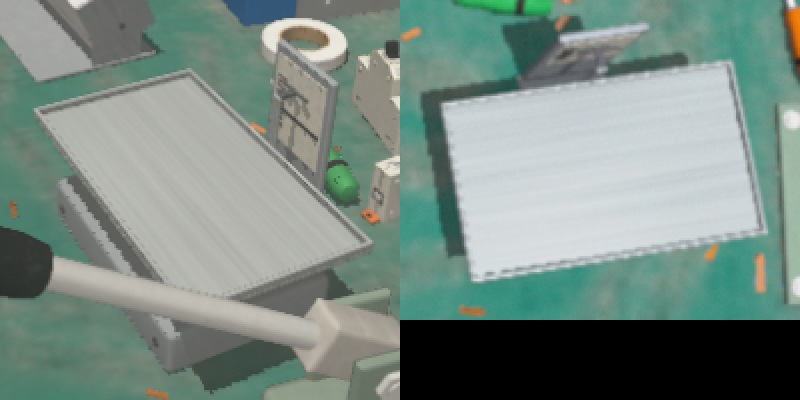

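The pan corners in the side image are at about (277,294), (355,275) and (446,361). In the top image they are at (389,225), (516,207), (530,281) and (401,302), so the pan centre is near (0.527, −0.138) with yaw about 8.5°. A raised translucent lid on the orange box may be in the arm's path, so I'll check its height.

```bash
python3 - <<'E'
from h import *
np.set_printoptions(precision=3,suppress=True)
print(tri((206,120),(25,318)),tri((206,120),(80,325)),tri((255,190),(75,268)),tri((255,190),(150,268)))
for z in(0,.04,.2,.3): print(z,onz('top',(25,318),z),onz('top',(105,325),z),onz('top',(140,270),z),onz('side',(206,120),z))
i=cv2.imread('pics/side0.png')[90:240,140:280];j=cv2.imread('pics/top0.png')[230:400,0:180]
cv2.imwrite('pics/lid.png',np.hstack([cv2.resize(i,(400,428),interpolation=3),cv2.copyMakeBorder(cv2.resize(j,(400,378),interpolation=3),0,50,0,0,0)]))
E
```

```text
(array([0.419, 0.526, 0.189]), np.float64(0.007774769363874155)) (array([0.41 , 0.427, 0.215]), np.float64(0.006185070414302082)) (array([0.519, 0.539, 0.002]), np.float64(0.018412163236090906)) (array([0.502, 0.377, 0.069]), np.float64(0.00047897827110102105))
0 [0.413 0.635 0.   ] [0.405 0.478 0.   ] [0.505 0.418 0.   ] [0.495 1.251 0.   ]
0.04 [0.413 0.612 0.04 ] [0.405 0.462 0.04 ] [0.501 0.404 0.04 ] [0.48  1.097 0.04 ]
0.2 [0.414 0.521 0.2  ] [0.407 0.397 0.2  ] [0.486 0.349 0.2  ] [0.42  0.482 0.2  ]
0.3 [0.414 0.463 0.3  ] [0.408 0.356 0.3  ] [0.476 0.315 0.3  ] [0.383 0.097 0.3  ]
```

View pics/lid.png

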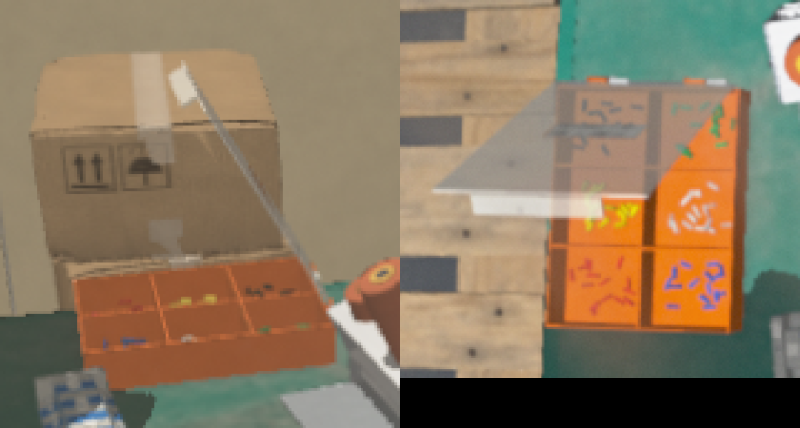

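The lid rises to about z 0.2 near (0.41, 0.40–0.52), and its top edge shows at (25–105, 320) in the top image. I'll go over it, higher up.

```bash
cat >> h.py <<'E'
def delta(P,yaw=None):  # shift in tool axes to world P; turn so that tool y has azimuth yaw
    s=env.state(); R=s['orientation']; d=R.T@(np.array(P)-s['eef_pos'])
    y=np.degrees(np.arctan2(R[1,1],R[0,1])); t=0 if yaw is None else -((yaw-y+90)%180-90)
    print('t',round(s['time_s'],2),'d',d.round(4),'turn',round(t,2),'pos',s['eef_pos'].round(4),'F',s['ft_force'].round(1),'gap',round(s['finger_gap'],3),'grip',round(s['grasp_force'],1))
E
echo '[{"pos":[0, 0, -0.04]}, {"pos":[0, 0, -0.08]}, {"pos":[0, 0, -0.1]}, {"pos":[-0.033, -0.0225, -0.1], "yaw":-4}, {"pos":[-0.066, -0.045, -0.1], "yaw":-8}, {"pos":[-0.099, -0.0675, -0.1], "yaw":-12}, {"pos":[-0.132, -0.09, -0.1], "yaw":-16}, {"pos":[-0.165, -0.1125, -0.1], "yaw":-20}, {"pos":[-0.198, -0.135, -0.1], "yaw":-24}, {"pos":[-0.23, -0.158, -0.1], "yaw":-26.3}, {"pos":[-0.23, -0.158, -0.1], "yaw":-26.3}]' > next.json && python3 shift.py next.json 0.62
python3 -c "
from h import *
delta((.530,.1541,.2),98.45);delta((.530,.1541,.091),98.45)"
```

```text
time_s: 1.02
eef_pos: [0.3651, 0.3697, 0.3312]
orientation: [[-0.989, -0.145, 0.0], [-0.145, 0.989, -0.001], [-0.0, -0.001, -1.0]]
ft_force: [0.1, 0.2, 1.0]
finger_gap: 0.616
grasp_force: 0.0
t 1.02 d [-0.1318 -0.2371  0.1315] turn -0.11 pos [0.3651 0.3697 0.3312] F [0.1 0.2 1. ] gap 0.616 grip 0.0
t 1.02 d [-0.1318 -0.2369  0.2405] turn -0.11 pos [0.3651 0.3697 0.3312] F [0.1 0.2 1. ] gap 0.616 grip 0.0
```

```bash

echo '[{"pos":[-0.019, -0.034, 0]}, {"pos":[-0.038, -0.068, 0]}, {"pos":[-0.057, -0.102, 0]}, {"pos":[-0.076, -0.136, 0]}, {"pos":[-0.095, -0.17, 0]}, {"pos":[-0.114, -0.204, 0]}, {"pos":[-0.132, -0.237, 0.01], "yaw":-0.1}, {"pos":[-0.132, -0.237, 0.05], "yaw":-0.1}, {"pos":[-0.132, -0.237, 0.09], "yaw":-0.1}, {"pos":[-0.132, -0.237, 0.131], "yaw":-0.1}, {"pos":[-0.132, -0.237, 0.131], "yaw":-0.1}, {"pos":[-0.132, -0.237, 0.131], "yaw":-0.1}]' > next.json && python3 shift.py next.json
python3 - <<'E'
from h import *
delta((.530,.1541,.091),98.45)
i=env.grab_frame('side')[90:290,200:400,::-1];j=env.grab_frame('top')[150:350,180:380,::-1]
cv2.imwrite('pics/g1.png',np.hstack([cv2.resize(i,(400,400),interpolation=3),cv2.resize(j,(400,400),interpolation=3)]))
E
```

```text
time_s: 2.02
eef_pos: [0.5271, 0.159, 0.1996]
orientation: [[-0.989, -0.148, -0.004], [-0.148, 0.989, -0.001], [0.004, 0.0, -1.0]]
ft_force: [-0.1, 0.3, 0.9]
finger_gap: 0.618
grasp_force: 0.0
t 2.02 d [-0.0026 -0.0052  0.1086] turn 0.08 pos [0.5271 0.159  0.1996] F [-0.1  0.3  0.9] gap 0.618 grip 0.0
```

View pics/g1.png

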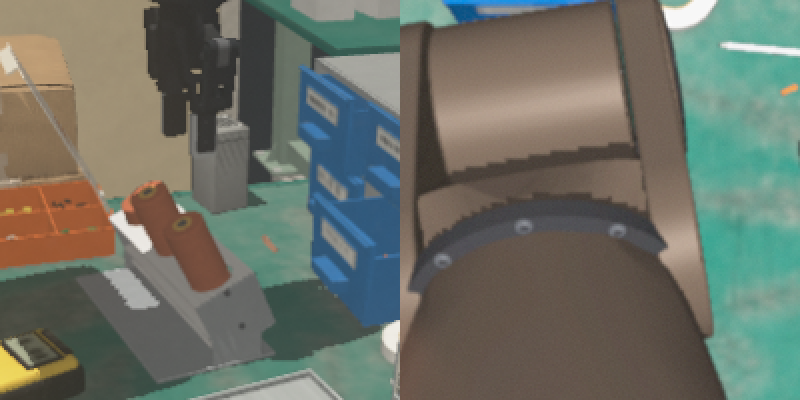

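The side picture shows the fingers above and behind the −y insulator, whose top is at (185,222) in the crop. The top view is blocked by the arm. I'll let the arm settle and check again.

```bash

echo '[{}, {}, {}]' > next.json && python3 shift.py next.json|head -2
python3 -c "
from h import *
delta((.530,.1541,.091),98.45)"
```

```text
time_s: 2.37
eef_pos: [0.5279, 0.1591, 0.2018]
t 2.37 d [-0.0011 -0.0053  0.1109] turn 0.1 pos [0.5279 0.1591 0.2018] F [ 0.5 -0.   1. ] gap 0.618 grip 0.0
```

```bash

echo '[{"pos":[-0.001, -0.0053, 0.02], "yaw":0.1}, {"pos":[-0.001, -0.0053, 0.04], "yaw":0.1}, {"pos":[-0.001, -0.0053, 0.04], "yaw":0.1}, {"pos":[-0.001, -0.0053, 0.04], "yaw":0.1}]' > next.json && python3 shift.py next.json|head -2
python3 -c "
from h import *
delta((.530,.1541,.091),98.45)"
```

```text
time_s: 2.7
eef_pos: [0.5292, 0.1538, 0.1606]
t 2.7 d [-0.0009  0.0002  0.0696] turn -0.02 pos [0.5292 0.1538 0.1606] F [-0.2  0.1  1. ] gap 0.619 grip 0.0
```

```bash

echo '[{"pos":[-0.001, 0, 0.025]}, {"pos":[-0.001, 0, 0.05]}, {"pos":[-0.001, 0, 0.066]}, {"pos":[-0.001, 0, 0.0695]}, {"pos":[-0.001, 0, 0.0695]}, {"pos":[-0.001, 0, 0.0695]}, {"pos":[-0.001, 0, 0.0695]}]' > next.json && python3 shift.py next.json
echo '[{}, {}, {}, {}, {}, {}]' > next.json && python3 shift.py next.json 0
python3 - <<'E'
from h import *
delta((.530,.1541,.091),98.45)
i=env.grab_frame('side')[90:290,200:400,::-1]
cv2.imwrite('pics/g2.png',cv2.resize(i,(600,600),interpolation=3))
E
```

```text
time_s: 3.28
eef_pos: [0.531, 0.1541, 0.0924]
orientation: [[-0.989, -0.147, 0.002], [-0.147, 0.989, 0.0], [-0.002, 0.0, -1.0]]
ft_force: [0.5, -0.2, 0.2]
finger_gap: 0.622
grasp_force: 0.0
time_s: 3.78
eef_pos: [0.5308, 0.1541, 0.0922]
orientation: [[-0.989, -0.147, 0.002], [-0.147, 0.989, 0.001], [-0.002, 0.0, -1.0]]
ft_force: [-1.3, 1.5, 6.7]
finger_gap: 0.432
grasp_force: 59.0
t 3.78 d [0.0008 0.0001 0.0012] turn -0.01 pos [0.5308 0.1541 0.0922] F [-1.3  1.5  6.7] gap 0.432 grip 59.0
```

View pics/g2.png

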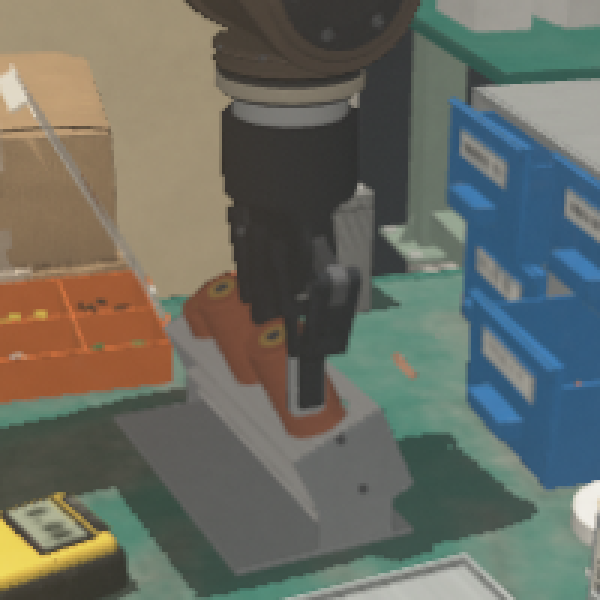

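The picture shows the −y insulator gripped just below its top (270,333), with the stand undisturbed. I'll draw it along the axis, which is (+0.389, 0, −0.921) in tool axes.

```bash

echo '[{"pos":[0.0023, 0, -0.0055]}, {"pos":[0.0047, 0, -0.011]}, {"pos":[0.007, 0, -0.0166]}, {"pos":[0.0093, 0, -0.0221]}, {"pos":[0.0117, 0, -0.0276]}]' > next.json && python3 shift.py next.json|egrep 'eef|force|time'
echo '[{"pos":[0.0031, 0, -0.0074]}, {"pos":[0.0062, 0, -0.0147]}, {"pos":[0.0093, 0, -0.0221]}, {"pos":[0.0124, 0, -0.0295]}, {"pos":[0.0156, 0, -0.0368]}, {"pos":[0.0171, 0, -0.0405]}, {"pos":[0.0171, 0, -0.0405]}]' > next.json && python3 shift.py next.json
python3 - <<'E'
from h import *
i=env.grab_frame('side')[60:290,200:430,::-1]
cv2.imwrite('pics/g3.png',cv2.resize(i,(600,600),interpolation=3))
E
```

```text
time_s: 4.25
eef_pos: [0.5183, 0.1522, 0.1191]
ft_force: [0.3, 0.2, -2.8]
grasp_force: 60.1
time_s: 4.83
eef_pos: [0.5017, 0.1497, 0.1599]
orientation: [[-0.989, -0.147, 0.001], [-0.147, 0.989, 0.0], [-0.001, 0.0, -1.0]]
ft_force: [0.9, -0.6, -1.6]
finger_gap: 0.435
grasp_force: 60.1
```

View pics/g3.png

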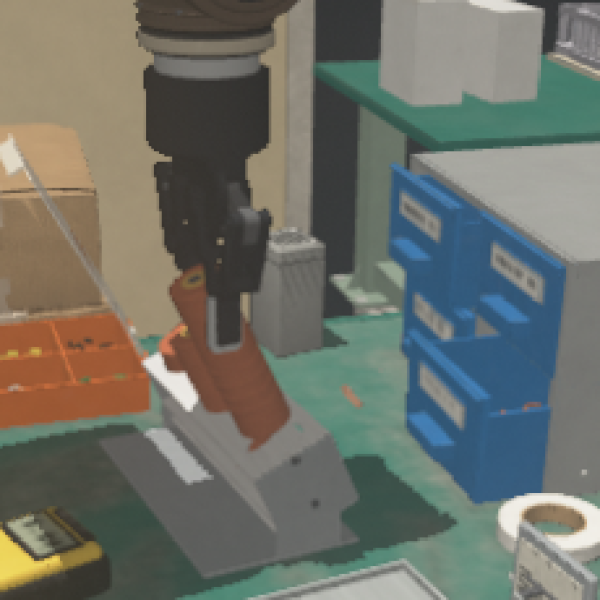

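The picture shows the insulator drawn free, still leaning in the pads, with the stand unmoved. The tool can't tilt, so I'll right the insulator by pushing its foot sideways against the fixed side edge of the pan. It will pivot in the pads about the closing line. First I lift it, move between the stand and the scale, and turn 90° so that it leans to +y.

```bash

echo '[{"pos":[0, 0, -0.025]}, {"pos":[0, 0, -0.05]}, {"pos":[0.004, -0.027, -0.05], "yaw":6}, {"pos":[0.008, -0.054, -0.05], "yaw":13}, {"pos":[0.013, -0.081, -0.05], "yaw":20}, {"pos":[0.0174, -0.1083, -0.05], "yaw":27}, {"pos":[0.0174, -0.1083, -0.05], "yaw":34}, {"pos":[0.0174, -0.1083, -0.05], "yaw":41}, {"pos":[0.0174, -0.1083, -0.05], "yaw":48}, {"pos":[0.0174, -0.1083, -0.05], "yaw":55}, {"pos":[0.0174, -0.1083, -0.05], "yaw":60}, {"pos":[0.0174, -0.1083, -0.05], "yaw":60}]' > next.json && python3 shift.py next.json|grep eef
echo '[{"yaw":6}, {"yaw":12}, {"yaw":18}, {"yaw":24}, {"yaw":30}, {"yaw":30}]' > next.json && python3 shift.py next.json
python3 -c "
from h import *
delta((.5004,.040,.127),8.45);print(env.state()['qpos'].round(1))"
```

```text
eef_pos: [0.5004, 0.0399, 0.2084]
time_s: 6.38
eef_pos: [0.5004, 0.0401, 0.2086]
orientation: [[-0.145, 0.989, -0.0], [0.989, 0.145, 0.0], [0.0, -0.0, -1.0]]
ft_force: [-0.2, 0.0, -1.9]
finger_gap: 0.43
grasp_force: 60.8
t 6.38 d [-0.0001  0.      0.0816] turn -0.11 pos [0.5004 0.0401 0.2086] F [-0.2  0.  -1.9] gap 0.43 grip 60.8
[ -3.   19.8 107.8   0.   52.4 -11.3]
```

```bash

echo '[{"pos":[0, 0, 0.03]}, {"pos":[0, 0, 0.06]}, {"pos":[0, 0, 0.078]}, {"pos":[0, 0, 0.0816]}, {"pos":[0, 0, 0.0816]}, {"pos":[0, 0, 0.0816]}]' > next.json && python3 shift.py next.json|egrep 'eef|ft'
echo '[{"pos":[-0.005, 0, 0]}, {"pos":[-0.01, 0, 0]}, {"pos":[-0.014, 0, 0]}, {"pos":[-0.018, 0, 0]}, {"pos":[-0.022, 0, 0]}, {"pos":[-0.022, 0, 0]}]' > next.json && python3 shift.py next.json|egrep 'eef|ft'
echo '[{"pos":[-0.004, 0, 0]}, {"pos":[-0.008, 0, 0]}, {"pos":[-0.012, 0, 0]}, {"pos":[-0.016, 0, 0]}, {"pos":[-0.016, 0, 0]}]' > next.json && python3 shift.py next.json|egrep 'eef|ft'
```

```text
eef_pos: [0.5009, 0.04, 0.128]
ft_force: [0.0, 0.2, -1.9]
eef_pos: [0.5036, 0.0178, 0.1276]
ft_force: [-1.3, 3.1, -1.6]
eef_pos: [0.5058, 0.0024, 0.1274]
ft_force: [-1.5, 5.9, -1.0]
```

The push force is 3–6 N, as predicted, so the insulator is turning in the grip. I'll carry on, then lift, turn back and measure the tilt in the side camera with image code.

```bash

echo '[{"pos":[-0.004, 0, 0]}, {"pos":[-0.008, 0, 0]}, {"pos":[-0.012, 0, 0]}, {"pos":[-0.015, 0, 0]}, {"pos":[-0.016, 0, 0]}, {"pos":[-0.016, 0, 0]}]' > next.json && python3 shift.py next.json|egrep 'eef|ft'
echo '[{"pos":[0.015, 0, 0]}, {"pos":[0.03, 0, -0.02]}, {"pos":[0.03, 0, -0.05]}, {"pos":[0.03, 0, -0.08]}, {"pos":[0.03, 0, -0.08], "yaw":-6}, {"pos":[0.03, 0, -0.08], "yaw":-13}, {"pos":[0.03, 0, -0.08], "yaw":-20}, {"pos":[0.03, 0, -0.08], "yaw":-27}, {"pos":[0.03, 0, -0.08], "yaw":-34}, {"pos":[0.03, 0, -0.08], "yaw":-41}, {"pos":[0.03, 0, -0.08], "yaw":-45}, {"pos":[0.03, 0, -0.08], "yaw":-45}]' > next.json && python3 shift.py next.json|egrep 'eef|ft'
echo '[{"yaw":-7}, {"yaw":-14}, {"yaw":-21}, {"yaw":-28}, {"yaw":-35}, {"yaw":-42}, {"yaw":-45}, {"yaw":-45}]' > next.json && python3 shift.py next.json
cat >> h.py <<'E'
def proj(n,P):
    m=env.camera_model(n); K=np.array([[m['fx'],0,m['cx']],[0,m['fy'],m['cy']],[0,0,1]])
    return cv2.projectPoints(np.atleast_2d(np.array(P,float)),cv2.Rodrigues(np.array(m['R']))[0],np.array(m['t']),K,np.array([m['k1'],0,0,0.]))[0][:,0]
def tilt(f,foot,x=(.989,.147,0),L=.075):
    # silhouette rows of the red-brown cylinder in the side picture, compared with cylinders of various lean
    b=f.astype(int); mk=((b[...,0]-b[...,2]>35)&(b[...,0]>1.5*b[...,1])).astype(np.uint8)
    x=np.array(x); best=[]
    for th in np.arange(-.5,.2,.02):
      for e in np.arange(-.012,.0121,.004):
       for ez in np.arange(-.012,.0121,.004):
        a=np.array([0,0,1])*np.cos(th)+x*np.sin(th); F=np.array(foot)+x*e+np.array([0,0,ez])
        u=x*np.cos(th)-np.array([0,0,1])*np.sin(th); v=np.cross(a,u); p=np.linspace(0,6.28,24)
        ring=.019*(np.cos(p)[:,None]*u+np.sin(p)[:,None]*v)
        h=cv2.convexHull(proj('side',np.vstack([F+ring,F+L*a+ring])).astype(np.float32)).astype(np.int32)
        g=np.zeros_like(mk); cv2.fillPoly(g,[h],1); G=cv2.dilate(g,np.ones((9,9)))
        best.append(((mk*g).sum()/g.sum()-((mk*(G-g)).sum()/(G-g).sum()),th,e,ez))
    best.sort(reverse=True); return best[:4]
E
python3 - <<'E'
from h import *
f=env.grab_frame('side'); cv2.imwrite('pics/t1.png',f[:,:,::-1])
s=env.state();p=s['eef_pos'];print(p)
print(np.round(tilt(f,p-[0,0,.0755]),3))
E
```

```text
eef_pos: [0.5081, -0.0133, 0.1275]
ft_force: [-1.2, 5.6, -0.4]
eef_pos: [0.504, 0.016, 0.2075]
ft_force: [0.6, -1.2, -2.3]
time_s: 9.97
eef_pos: [0.504, 0.0161, 0.2075]
orientation: [[-0.989, -0.147, 0.0], [-0.147, 0.989, -0.0], [-0.0, -0.0, -1.0]]
ft_force: [0.1, 0.5, -2.7]
finger_gap: 0.431
grasp_force: 60.7
[0.50401219 0.01612272 0.20743335]
[[ 0.358 -0.36   0.004  0.004]
 [ 0.357 -0.38   0.004  0.004]
 [ 0.357 -0.32   0.     0.004]
 [ 0.356 -0.34   0.     0.008]]
```

```bash
python3 - <<'E'
from h import *
f=cv2.imread('pics/t1.png')[:,:,::-1].astype(int)
p=np.array([.504,.0161,.2075]); pj=proj('side',[p,p+[0,0,-.0755],p+[0,0,.042],p+[.037,.006,-.068]]).round(0);print(pj.tolist())
mk=(f[...,0]-f[...,2]>35)&(f[...,0]>1.5*f[...,1])
n,l,st,c=cv2.connectedComponentsWithStats(mk.astype(np.uint8))
for k in range(1,n):
    x,y,w,h,A=st[k]
    if A>60 and x>200 and x<420 and y<330: print(st[k],c[k].round())
x0,y0=pj[0].astype(int)
for r in range(y0-50,y0+90,6):
    q=np.where(mk[r,x0-50:x0+70])[0]+x0-50; print(r,q.min() if len(q) else 0,q.max() if len(q) else 0,len(q))
E
```

```text
[[303.0, 192.0], [303.0, 239.0], [303.0, 165.0], [325.0, 230.0]]
[289 163  23  81 799] [298. 205.]
[261 181  29  36 477] [278. 197.]
142 0 0 0
148 0 0 0
154 0 0 0
160 0 0 0
166 289 296 7
172 291 302 11
178 292 301 10
184 269 302 18
190 262 301 34
196 263 301 29
202 253 310 31
208 253 311 25
214 253 310 18
220 296 307 7
226 292 306 8
232 292 307 10
238 292 307 16
244 0 0 0
250 0 0 0
256 0 0 0
262 0 0 0
268 0 0 0
274 0 0 0
280 0 0 0
```

The mask numbers show the blob is upright: left edge at columns 289–292 over rows 166–238, foot at row 244, so the residual lean is about 0.04 rad. Next is the pan at y = −50.

```bash

echo '[{"pos":[0, -0.035, 0]}, {"pos":[0, -0.07, 0]}, {"pos":[0, -0.105, 0]}, {"pos":[0, -0.14, 0]}, {"pos":[0, -0.175, 0]}, {"pos":[0, -0.2, 0]}, {"pos":[0, -0.206, 0]}, {"pos":[0, -0.206, 0]}, {"pos":[0, -0.206, 0]}]' > next.json && python3 shift.py next.json|egrep 'eef|ft'
python3 -c "
from h import *
delta((.5344,-.1875,.158),98.45)"
```

```text
eef_pos: [0.5339, -0.1871, 0.2071]
ft_force: [-0.3, 0.9, -2.4]
t 10.77 d [-0.0005 -0.0005  0.0491] turn -0.16 pos [ 0.5339 -0.1871  0.2071] F [-0.3  0.9 -2.4] gap 0.432 grip 61.0
```

```bash

echo '[{"pos":[0, 0, 0.02]}, {"pos":[0, 0, 0.04]}, {"pos":[0, 0, 0.049]}, {"pos":[0, 0, 0.049]}, {"pos":[0, 0, 0.049]}]' > next.json && python3 shift.py next.json|egrep 'eef|ft'
echo '[{"pos":[0, 0, 0.003]}, {"pos":[0, 0, 0.006]}, {"pos":[0, 0, 0.009]}, {"pos":[0, 0, 0.012]}, {"pos":[0, 0, 0.0125]}, {"pos":[0, 0, 0.0125]}, {"pos":[0, 0, 0.0125]}, {"pos":[0, 0, 0.0125]}]' > next.json && python3 shift.py next.json|egrep 'eef|ft'
echo '[{"pos":[0, 0, 0.002]}, {"pos":[0, 0, 0.004]}, {"pos":[0, 0, 0.006]}, {"pos":[0, 0, 0.006]}, {"pos":[0, 0, 0.006]}, {"pos":[0, 0, 0.006]}]' > next.json && python3 shift.py next.json|egrep 'eef|ft'
```

```text
eef_pos: [0.5343, -0.1867, 0.1585]
ft_force: [-0.0, -0.3, -1.5]
eef_pos: [0.5342, -0.1875, 0.1459]
ft_force: [-0.0, 0.2, -1.7]
eef_pos: [0.5342, -0.1875, 0.1398]
ft_force: [1.0, -0.3, -0.5]
```

```bash

echo '[{"pos":[0, 0, 0.0015]}, {"pos":[0, 0, 0.003]}, {"pos":[0, 0, 0.003]}, {"pos":[0, 0, 0.003]}]' > next.json && python3 shift.py next.json|egrep 'eef|ft'
for i in 1 2 3; do echo '[{}, {}]' > next.json && python3 shift.py next.json|egrep 'ft'; done
```

```text
eef_pos: [0.5342, -0.1875, 0.1367]
ft_force: [-0.1, -0.3, 0.1]
ft_force: [0.4, 0.1, 0.4]
ft_force: [0.2, -0.3, -0.5]
ft_force: [-0.3, -0.3, -0.2]
```

```bash

echo '[{"pos":[0, 0, 0.001]}, {"pos":[0, 0, 0.002]}, {"pos":[0, 0, 0.002]}, {"pos":[0, 0, 0.002]}]' > next.json && python3 shift.py next.json|egrep 'eef|ft'
echo '[{}, {}, {}, {}, {}]' > next.json && python3 shift.py next.json .62|egrep 'eef|ft|gap'
echo '[{"pos":[0, 0, -0.01]}, {"pos":[0, 0, -0.02]}, {"pos":[0, 0, -0.05]}, {"pos":[0, 0, -0.08]}, {"pos":[0, 0, -0.11]}, {"pos":[0, 0, -0.14]}, {"pos":[0, 0, -0.14]}, {"pos":[0, 0.02, -0.14]}, {"pos":[0, 0.06, -0.14]}, {"pos":[0, 0.1, -0.14]}, {"pos":[0, 0.14, -0.14]}, {"pos":[0, 0.18, -0.14]}]' > next.json && python3 shift.py next.json
python3 - <<'E'
from h import *
f=env.grab_frame('side'); cv2.imwrite('pics/p1.png',f[:,:,::-1]); f=f.astype(int)
F=np.array([.5344,-.1875,.063]);pj=proj('side',[F,F+[0,0,.12]]);print(pj.round().tolist())
mk=(f[...,0]-f[...,2]>30)&(f[...,0]>1.5*f[...,1])
n,l,st,c=cv2.connectedComponentsWithStats(mk.astype(np.uint8))
for k in range(1,n):
    x,y,w,h,A=st[k]
    if A>60 and x>200 and x<480 and y<380: print(st[k],c[k].round())
c0=int(pj[0,0])
for r in range(200,345,8):
    q=np.where(mk[r,c0-40:c0+40])[0]+c0-40; print(r,q.min() if len(q) else 0,q.max() if len(q) else 0,len(q))
E
```

```text
eef_pos: [0.5342, -0.1875, 0.1347]
ft_force: [-0.4, -0.3, -0.3]
eef_pos: [0.5342, -0.1875, 0.1348]
ft_force: [-0.3, -0.1, 0.1]
finger_gap: 0.621
time_s: 14.93
eef_pos: [0.5071, -0.0079, 0.2756]
orientation: [[-0.989, -0.146, 0.001], [-0.146, 0.989, 0.0], [-0.001, -0.0, -1.0]]
ft_force: [0.2, 0.4, -0.1]
finger_gap: 0.62
grasp_force: 0.0
[[372.0, 358.0], [379.0, 276.0]]
[261 181  22  16 142] [272. 189.]
[ 358  270   37   98 1892] [372. 315.]
200 0 0 0
208 0 0 0
216 0 0 0
224 0 0 0
232 0 0 0
240 0 0 0
248 0 0 0
256 0 0 0
264 0 0 0
272 367 386 20
280 362 393 18
288 363 387 25
296 363 386 24
304 362 385 24
312 361 382 22
320 363 382 20
328 359 382 23
336 362 377 14
344 360 385 12
```

The first insulator stands upright on the pan: its blob covers rows 270–368 as projected for an upright body. Next is the middle one, with the same grasp offset.

```bash

echo '[{"pos":[-0.007, 0.034, 0]}, {"pos":[-0.014, 0.068, 0]}, {"pos":[-0.021, 0.102, 0]}, {"pos":[-0.028, 0.136, 0]}, {"pos":[-0.034, 0.17, 0]}, {"pos":[-0.041, 0.204, 0]}, {"pos":[-0.047, 0.237, 0]}, {"pos":[-0.047, 0.237, 0.03]}, {"pos":[-0.047, 0.237, 0.07]}, {"pos":[-0.047, 0.237, 0.075]}, {"pos":[-0.047, 0.237, 0.075]}, {"pos":[-0.047, 0.237, 0.075]}]' > next.json && python3 shift.py next.json|egrep 'time|eef|ft'
python3 -c "
from h import *
delta((.5187,.2333,.0922),98.45)"
```

```text
time_s: 15.98
eef_pos: [0.5201, 0.2318, 0.2014]
ft_force: [-0.2, -0.5, 0.4]
t 15.98 d [0.0013 0.0017 0.1092] turn -0.04 pos [0.5201 0.2318 0.2014] F [-0.2 -0.5  0.4] gap 0.621 grip 0.0
```

```bash

echo '[{"pos":[0.001, 0.0017, 0.03]}, {"pos":[0.001, 0.0017, 0.06]}, {"pos":[0.001, 0.0017, 0.09]}, {"pos":[0.001, 0.0017, 0.105]}, {"pos":[0.001, 0.0017, 0.109]}, {"pos":[0.001, 0.0017, 0.109]}, {"pos":[0.001, 0.0017, 0.109]}]' > next.json && python3 shift.py next.json|egrep 'time|eef|ft'
python3 -c "
from h import *
delta((.5187,.2333,.0922),98.45)"
echo '[{}, {}, {}, {}, {}, {}]' > next.json && python3 shift.py next.json 0
```

```text
time_s: 16.57
eef_pos: [0.5194, 0.2336, 0.0928]
ft_force: [-0.8, -0.3, 0.2]
t 16.57 d [ 0.0008 -0.0002  0.0006] turn -0.04 pos [0.5194 0.2336 0.0928] F [-0.8 -0.3  0.2] gap 0.622 grip 0.0
time_s: 17.07
eef_pos: [0.5191, 0.2336, 0.0928]
orientation: [[-0.989, -0.147, 0.003], [-0.147, 0.989, 0.001], [-0.003, 0.0, -1.0]]
ft_force: [-0.4, -1.0, 7.6]
finger_gap: 0.43
grasp_force: 59.0
```

```bash

echo '[{"pos":[0.0023, 0, -0.0055]}, {"pos":[0.0047, 0, -0.011]}, {"pos":[0.007, 0, -0.0166]}, {"pos":[0.0093, 0, -0.0221]}, {"pos":[0.0117, 0, -0.0276]}]' > next.json && python3 shift.py next.json|egrep 'eef|force'
echo '[{"pos":[0.0031, 0, -0.0074]}, {"pos":[0.0062, 0, -0.0147]}, {"pos":[0.0093, 0, -0.0221]}, {"pos":[0.0124, 0, -0.0295]}, {"pos":[0.0156, 0, -0.0368]}, {"pos":[0.0171, 0, -0.0405]}, {"pos":[0.0171, 0, -0.0405]}, {"pos":[0.0171, 0, -0.065]}, {"pos":[0.0171, 0, -0.09]}, {"pos":[0.0171, 0, -0.09]}, {"pos":[0.0171, 0, -0.09]}]' > next.json && python3 shift.py next.json|egrep 'time|eef|ft|gap'
python3 -c "
from h import *
delta((.5004,.040,.21),8.45)"
```

```text
eef_pos: [0.5065, 0.2318, 0.1193]
ft_force: [1.7, 0.2, -2.1]
grasp_force: 60.1
time_s: 18.4
eef_pos: [0.4901, 0.2293, 0.209]
ft_force: [-0.0, -0.6, -3.1]
finger_gap: 0.43
t 18.4 d [ 0.0175 -0.1888 -0.0011] turn 89.98 pos [0.4901 0.2293 0.209 ] F [-0.  -0.6 -3.1] gap 0.43 grip 60.5
```

```bash

echo '[{"pos":[0.003, -0.035, 0]}, {"pos":[0.007, -0.07, 0], "yaw":6}, {"pos":[0.01, -0.105, 0], "yaw":13}, {"pos":[0.014, -0.14, 0], "yaw":20}, {"pos":[0.0175, -0.175, 0], "yaw":27}, {"pos":[0.0175, -0.189, 0], "yaw":34}, {"pos":[0.0175, -0.189, 0], "yaw":41}, {"pos":[0.0175, -0.189, 0], "yaw":48}, {"pos":[0.0175, -0.189, 0], "yaw":55}, {"pos":[0.0175, -0.189, 0], "yaw":60}, {"pos":[0.0175, -0.189, 0], "yaw":60}]' > next.json && python3 shift.py next.json|egrep 'eef|ft'
echo '[{"yaw":6}, {"yaw":12}, {"yaw":18}, {"yaw":24}, {"yaw":30}, {"yaw":30}]' > next.json && python3 shift.py next.json|egrep eef
python3 -c "
from h import *
delta((.5004,.040,.1275),8.45)"
```

```text
eef_pos: [0.4997, 0.0396, 0.2071]
ft_force: [-0.1, 0.6, -1.1]
eef_pos: [0.4999, 0.0397, 0.2075]
t 19.82 d [0.0002 0.0007 0.08  ] turn -0.1 pos [0.4999 0.0397 0.2075] F [-0.8 -0.5 -2.3] gap 0.427 grip 60.9
```

The pan now sits 12 mm lower, so I push 12 mm lower, and 2 mm farther.

```bash

echo '[{"pos":[0, 0, 0.03]}, {"pos":[0, 0, 0.06]}, {"pos":[0, 0, 0.085]}, {"pos":[0, 0, 0.092]}, {"pos":[0, 0, 0.092]}, {"pos":[0, 0, 0.092]}]' > next.json && python3 shift.py next.json|egrep 'eef|ft'
echo '[{"pos":[-0.005, 0, 0]}, {"pos":[-0.01, 0, 0]}, {"pos":[-0.014, 0, 0]}, {"pos":[-0.018, 0, 0]}, {"pos":[-0.022, 0, 0]}, {"pos":[-0.026, 0, 0]}, {"pos":[-0.03, 0, 0]}, {"pos":[-0.034, 0, 0]}, {"pos":[-0.038, 0, 0]}, {"pos":[-0.038, 0, 0]}]' > next.json && python3 shift.py next.json|egrep 'eef|ft'
echo '[{"pos":[-0.004, 0, 0]}, {"pos":[-0.008, 0, 0]}, {"pos":[-0.012, 0, 0]}, {"pos":[-0.016, 0, 0]}, {"pos":[-0.018, 0, 0]}, {"pos":[-0.018, 0, 0]}]' > next.json && python3 shift.py next.json|egrep 'eef|ft'
echo '[{"pos":[0.015, 0, 0]}, {"pos":[0.03, 0, -0.02]}, {"pos":[0.03, 0, -0.05]}, {"pos":[0.03, 0, -0.085]}, {"pos":[0.03, 0, -0.092], "yaw":-6}, {"pos":[0.03, 0, -0.092], "yaw":-13}, {"pos":[0.03, 0, -0.092], "yaw":-20}, {"pos":[0.03, 0, -0.092], "yaw":-27}, {"pos":[0.03, 0, -0.092], "yaw":-34}, {"pos":[0.03, 0, -0.092], "yaw":-41}, {"pos":[0.03, 0, -0.092], "yaw":-45}, {"pos":[0.03, 0, -0.092], "yaw":-45}]' > next.json && python3 shift.py next.json|egrep 'eef|ft'
echo '[{"yaw":-7}, {"yaw":-14}, {"yaw":-21}, {"yaw":-28}, {"yaw":-35}, {"yaw":-42}, {"yaw":-45}, {"yaw":-45}]' > next.json && python3 shift.py next.json|egrep 'time|eef|ft'
python3 - <<'E'
from h import *
f=env.grab_frame('side'); cv2.imwrite('pics/t2.png',f[:,:,::-1]);f=f.astype(int)
mk=(f[...,0]-f[...,2]>35)&(f[...,0]>1.5*f[...,1])
p=env.state()['eef_pos'];pj=proj('side',[p,p-[0,0,.0755]]);print(pj.round().tolist())
n,l,st,c=cv2.connectedComponentsWithStats(mk.astype(np.uint8))
for k in range(1,n):
    if st[k][4]>60 and 200<st[k][0]<480 and st[k][1]<380: print(st[k],c[k].round())
x0,y0=pj[0].astype(int)
for r in range(y0-36,y0+60,8):
    q=np.where(mk[r,x0-25:x0+25])[0]+x0-25; print(r,q.min() if len(q) else 0,q.max() if len(q) else 0,len(q))
delta((.5196,-.0886,.2075),98.45)
E
```

```text
eef_pos: [0.5004, 0.0397, 0.1167]
ft_force: [0.2, 0.6, -1.9]
eef_pos: [0.5056, 0.0017, 0.1167]
ft_force: [-0.5, 3.6, -0.1]
eef_pos: [0.5082, -0.0156, 0.1166]
ft_force: [-0.5, 7.2, -0.6]
eef_pos: [0.5041, 0.0137, 0.2087]
ft_force: [-0.2, -0.5, -2.1]
time_s: 23.32
eef_pos: [0.5041, 0.0138, 0.2086]
ft_force: [-1.4, 0.1, -2.3]
[[304.0, 192.0], [303.0, 239.0]]
[292 166  14  36 253] [298. 182.]
[261 185  18  15 124] [270. 192.]
[290 220  17  25 235] [298. 235.]
[ 358  270   36   98 1878] [372. 314.]
156 0 0 0
164 0 0 0
172 293 302 9
180 292 302 7
188 294 302 8
196 295 302 8
204 298 301 3
212 300 303 2
220 290 291 2
228 290 294 5
236 291 306 16
244 299 303 5
t 23.37 d [-0.0007 -0.1035  0.0011] turn -0.21 pos [0.504  0.0138 0.2086] F [-0.6  1.1 -1.6] gap 0.428 grip 60.6
```

It is upright: left edge at columns 290–293 over rows 172–236. The first insulator still stands. I'll place this one at y = +50.

```bash

echo '[{"pos":[0, -0.035, 0]}, {"pos":[0, -0.07, 0]}, {"pos":[-0.001, -0.1, 0], "yaw":-0.2}, {"pos":[-0.001, -0.1035, 0], "yaw":-0.2}, {"pos":[-0.001, -0.1035, 0.02], "yaw":-0.2}, {"pos":[-0.001, -0.1035, 0.04], "yaw":-0.2}, {"pos":[-0.001, -0.1035, 0.06], "yaw":-0.2}, {"pos":[-0.001, -0.1035, 0.063], "yaw":-0.2}, {"pos":[-0.001, -0.1035, 0.063], "yaw":-0.2}]' > next.json && python3 shift.py next.json|egrep 'eef|ft'
echo '[{"pos":[0, 0, 0.003]}, {"pos":[0, 0, 0.006]}, {"pos":[0, 0, 0.009]}, {"pos":[0, 0, 0.012]}, {"pos":[0, 0, 0.015]}, {"pos":[0, 0, 0.018]}, {"pos":[0, 0, 0.02]}, {"pos":[0, 0, 0.02]}, {"pos":[0, 0, 0.02]}, {"pos":[0, 0, 0.02]}]' > next.json && python3 shift.py next.json|egrep 'eef|ft'
for i in 1 2; do echo '[{}, {}]' > next.json && python3 shift.py next.json|egrep 'eef|ft'; done
```

```text
eef_pos: [0.5198, -0.088, 0.1447]
ft_force: [-0.5, -0.0, -1.5]
eef_pos: [0.5203, -0.0883, 0.1255]
ft_force: [1.0, 0.8, 0.2]
eef_pos: [0.5203, -0.0883, 0.1255]
ft_force: [1.5, -0.1, -0.3]
eef_pos: [0.5202, -0.0883, 0.1255]
ft_force: [1.2, 0.0, -0.3]
```

```bash

echo '[{"pos":[0, 0, 0.001]}, {"pos":[0, 0, 0.002]}, {"pos":[0, 0, 0.0025]}, {"pos":[0, 0, 0.0025]}, {"pos":[0, 0, 0.0025]}]' > next.json && python3 shift.py next.json|egrep 'eef|ft'
echo '[{}, {}, {}, {}, {}]' > next.json && python3 shift.py next.json .62|egrep 'eef|ft|gap'
echo '[{"pos":[0, 0, -0.01]}, {"pos":[0, 0, -0.02]}, {"pos":[0, 0, -0.05]}, {"pos":[0, 0, -0.08]}, {"pos":[0, 0, -0.11]}, {"pos":[0, 0, -0.14]}, {"pos":[0, 0, -0.18]}, {"pos":[0, 0.04, -0.2]}, {"pos":[0, 0.08, -0.2]}, {"pos":[0, 0.12, -0.2]}, {"pos":[0, 0.16, -0.2]}, {"pos":[0, 0.2, -0.2]}]' > next.json && python3 shift.py next.json|egrep 'time|eef'
echo '[{"pos":[0, 0.04, 0]}, {"pos":[0, 0.08, 0]}, {"pos":[0, 0.12, 0]}, {"pos":[0, 0.16, 0]}, {"pos":[0, 0.2, 0]}, {"pos":[0, 0.24, 0]}, {"pos":[0, 0.28, 0]}, {"pos":[0, 0.28, 0]}, {"pos":[0, 0.28, 0]}]' > next.json && python3 shift.py next.json|egrep 'time|eef'
python3 - <<'E'
from h import *
i=env.grab_frame('side');j=env.grab_frame('top')
cv2.imwrite('pics/side9.png',i[...,::-1]);cv2.imwrite('pics/top9.png',j[...,::-1])
a=cv2.resize(i[160:420,230:450,::-1],None,fx=1.8,fy=1.8,interpolation=3);b=cv2.resize(j[180:330,140:540,::-1],(396,150))
c=cv2.resize(i[255:335,385:435,::-1],(300,300*80//50),interpolation=3)[:468]
d=cv2.copyMakeBorder(cv2.resize(j[180:330,150:320,::-1],(396,349)),119,0,0,0,0)
d[:119,:80]=0
k=cv2.resize(i[255:335,390:440,::-1],(74,119)); d[:119,:74]=k
cv2.imwrite('pics/end.png',np.hstack([a,d[:468]]))
E
```

```text
eef_pos: [0.5202, -0.0883, 0.1228]
ft_force: [1.4, -0.0, -0.2]
eef_pos: [0.5201, -0.0882, 0.1229]
ft_force: [-0.1, -0.0, 0.4]
finger_gap: 0.619
time_s: 27.12
eef_pos: [0.4892, 0.1111, 0.3245]
time_s: 27.87
eef_pos: [0.4471, 0.3877, 0.3235]
```

View pics/end.png

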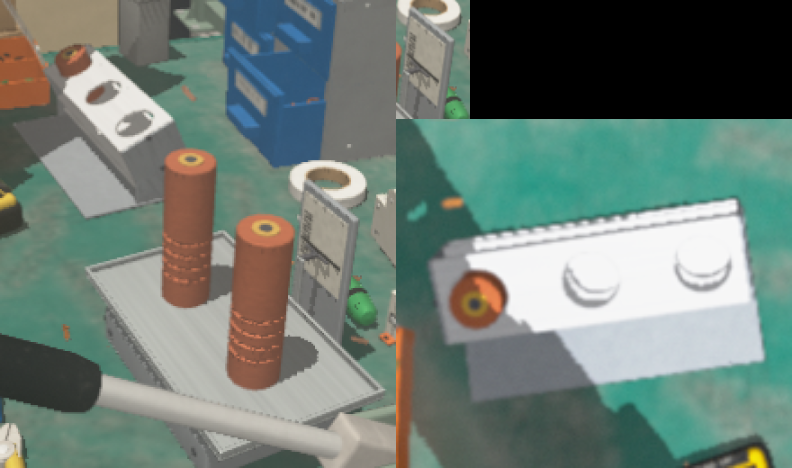

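Both tall insulators stand upright on the pan, at crop positions (188,230) and (260,300), and the pointer is at the long mark (320,258). The short one is still in its socket (475,300). The stand's front corner is at top-view pixel (308,283), against (307,283) before, so it is unmoved.

```bash
python3 -c "
from plant import env
print(env.sign_off())"
```

```text
the job is handed in; nothing more can be done
None
```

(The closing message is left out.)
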